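# Rock the idle locating block out of its nest

### The arm

A 6-joint arm with a two-finger parallel gripper is mounted at the origin on a cart in front of the work surface, level with it; the furniture and walls round the work are solid. World frame = base frame: x ahead of the robot, y to its left, z up, the work surface at z = 0. Lengths are in m, angles in rad, forces in N, time in s.
With the tool pointing down it reaches from about 0.4 to 0.825 m from the base axis. Payload 7 kg.
Tool frame: the origin (TCP) lies on the centre line of the jaws, within the pads' length; the fingertips stand 14 mm ahead of it and the grasp point (between the pads) lies 5 mm behind it; z points along the fingers, y is the line along which they close (so a half turn about z gives the same grasp; the last joint's range is limited). The gripper opens to 88 mm and grips with 3 to 60 N. Pads are 19 mm wide; open, the fingers measure 130 mm over their backs; the gripper's body (78 mm by 193 mm) begins 47 mm behind the grasp point.
Start: joints at [1.531, 0.359, 0.012, 0, -1.224, -0.288], TCP at [0.217, 0.639, 0.241] pointing down, gripper open.
Joint ranges: [-3.07, 3.07], [-1.43, 2.12], [-1.02, 1.25], [-3.03, 1.67], [-3.05, -0], [-3.03, 3.03]. Speed limits (rad/s): [2.39, 2.39, 3.01, 3.14, 3.14, 3.14].

### API

Orientations are given as [roll, pitch, yaw] about the fixed x, y, z axes, in that order (R = Rz(yaw) Ry(pitch) Rx(roll)).
In Python, from station import arm gives the robot as it stands.
- The arm moves only by the tool move_arm, never from a script. Its argument "rows" is a list of rows, each an object with "translation": the shift along the tool's x, y, z in cm, a list of three; "rot": the turn, a rotation vector about the tool's x, y, z in degrees, a list of three; "hand": the closure, from 0 (fully open) to 1 (shut). A call has 1 to 8 rows; each row is the pose to reach, as a shift and turn from the pose commanded when the call began, along the tool's axes at that moment; what a row does not reach only later rows make up. A row lasts 1/12 s, in which the tool goes at most 41.7 mm and 7.16 degrees, less where a joint would pass 70% of its speed; a pose out of reach is approached as far as the arm can. A call with a gripper value outside its range is refused whole. The fingers move at their own pace and stop on an object; "squeeze" is the grip in N (left out, the last holds). Time passes only in rows, so rows that repeat a pose let the fingers close. It gives the time, the measured TCP pose, the force, the opening and the grip force at its end, in the units of the state.
- arm.get_state(): the state, without advancing time (a new reading comes with each control period).
- arm.grab_frame(name): name is "side" or "top" or "wrist"; returns (picture, depth): 480x640x3 uint8, red, green, blue; 480x640 float32, m along the optical axis (not along the pixel's ray), 0 where there is no reading.
- arm.camera_params(name): a dict with "vfov" (degrees; the focal length in pixels is half the picture's height over the tangent of half this angle, whatever the lens; pixels are square), "cx", "cy" (the principal point, pixels), "position" and "orientation" of the camera in the world; the wrist camera has in their place "tool_from_camera" (4x4, takes a point from camera to tool coordinates, whose origin is the TCP and whose axes are the flange's). Camera axes: x right, y down, z forward; pixel columns grow to the right and rows downward; lengths in m; the calibration is good to about 2 mm. A picture is of the moment at which its call begins: read the wrist's pose just before it. camera_params takes no time and is no camera call.
- arm.job_done(): hands the job in; it is judged then, once.
Trained networks look in the newest picture that a camera, given by its name, has taken for a name from the list of things; names that differ only in an ending like _2 or _b are one class to them, and where a whole thing is asked for, a point or a joint stands for the part that bears it (a point fixed in the world has none). Each returns a list of dicts, best first, with "p" (0 to 1); they miss things now and then, are a little off and sometimes report something else, mostly with a low value. They report only what shows in the picture. A call takes as long as a camera call. They do not tell look-alikes from the thing itself.
- arm.search_frame(label, camera): "point" ([x, y, z] in m, in the coordinates of the camera as it stood for that picture, good to about 4 mm: the middle of the surface that is visible of it).
- arm.pinpoint(label, camera): "point" ([x, y, z] in m, in the coordinates of the camera as it stood for that picture, good to about 4 mm: a listed point, or the origin of a listed thing).
The state is a dict: "t": time; "q": joint angles; "qd": joint speeds; "joint_efforts": joint torques, N m; "eef_pos": TCP position; "ee_rot": TCP orientation; "force": force on the tool from outside, world axes, zero at the start; "moment": the same for the moment, N m; "width": finger opening in m; "gripper_force": force on a finger pad.
Only numpy, scipy, OpenCV 4.12 (cv2) and the standard library are available. Lean on these libraries where they do the work, as an engineer would, in place of code of your own. Each camera call takes 0.05 s, during which the arm holds its last target. There are 200 camera calls.

### The job

The work fixture has two locating blocks, each locked in its nest by two stiff sliding tongues that lie on its shoulders. Find the station where the blue wax part is not standing in front, take that station's block by its upright stem and rock it side to side, towards one tongue and then the other, until both tongues are pushed back off its shoulders; then lift it straight up, and finish while still holding it, upright and still above its own nest, with its foot just clear (about a finger's width) of the tops of the tongue housings. Leave the wax part, the other block and the things around undisturbed.

Things in the scene. Friction and masses are not known exactly. Their poses are not given: they have to be found in the camera images.
- fixture: Aluminium plate fixed on the bench, 134 x 262 x 12 mm (x, y, z); origin: centre of its underside, z up. Stations nest_left (+y end) and nest_right (-y end), each with a nest of rails 12 mm high round the block's foot and, on both y sides, a blue tongue housing: 20 mm wide in x, 25 to 50 mm from the nest centre in y, top 62 mm above the plate. Work pieces lie on the -x side of the nests.
- nest_left (a point): Centre of the left nest's floor, on the plate's top: 30, +70, 12 mm from the fixture's origin; axes parallel to the fixture's.
- nest_right (a point): Centre of the right nest's floor, on the plate's top: 30, -70, 12 mm from the fixture's origin; axes parallel to the fixture's.
- block_left: Steel block in the left nest, 0.2 to 0.4 kg, axes as the fixture's, origin: centre of its underside. Foot 40 x 14 mm (x, y) to z = 16, 2 mm play; body 40 x 36 to z = 44, its top makes 6 mm shoulders on both y sides; stem 36 x 24 to z = 96, to grip on its 36 mm (x) faces. Rocks in the y-z plane about the foot's lower edges (y = +-7); leaned 0.15 rad it pushes that side's tongue back 8 mm.
- block_right: Equal block in the right nest. The tongues lie 4 mm above its shoulders: it cannot be pulled straight out, and pushing back one tongue alone does not free it; both must be pushed back.
- tongue_left_l (a joint): Brass tongue on the +y side of the left nest, 11 mm wide, 48 to 56 mm above the plate. Value: how far it is pushed back, 0 (tip 12.5 mm from the nest centre, 0.5 mm from the stem) to 0.0085 m (stop). Stiff sliding friction of 5 N, no spring, stays where left. Off the shoulder (18 mm from the nest centre) above 0.0055, comfortably above 0.007.
- tongue_left_r (a joint): Brass tongue on the -y side of the left nest, 11 mm wide, 48 to 56 mm above the plate. Value: how far it is pushed back, 0 (tip 12.5 mm from the nest centre, 0.5 mm from the stem) to 0.0085 m (stop). Stiff sliding friction of 5 N, no spring, stays where left. Off the shoulder (18 mm from the nest centre) above 0.0055, comfortably above 0.007.
- tongue_right_l (a joint): Brass tongue on the +y side of the right nest, 11 mm wide, 48 to 56 mm above the plate. Value: how far it is pushed back, 0 (tip 12.5 mm from the nest centre, 0.5 mm from the stem) to 0.0085 m (stop). Stiff sliding friction of 5 N, no spring, stays where left. Off the shoulder (18 mm from the nest centre) above 0.0055, comfortably above 0.007.
- tongue_right_r (a joint): Brass tongue on the -y side of the right nest, 11 mm wide, 48 to 56 mm above the plate. Value: how far it is pushed back, 0 (tip 12.5 mm from the nest centre, 0.5 mm from the stem) to 0.0085 m (stop). Stiff sliding friction of 5 N, no spring, stays where left. Off the shoulder (18 mm from the nest centre) above 0.0055, comfortably above 0.007.
- wax_part: Blue wax work piece, 56 x 85 x 40 mm, loose on the plate about 58 mm on the -x side of one of the nests: that station is in use. Origin at the centre of its underside.
- packing_block: Low wooden packing block, 52 x 102 x 18 mm, loose on the plate about 58 mm on the -x side of the other nest (the idle station). Origin at the centre of its underside.
- calliper: Calliper lying on the bench at the right, 68 x 236 x 18 mm; bystander.
- insert_box: Small orange box lying on the bench behind the fixture on the right, 45 x 62 x 18 mm; bystander.
Mind the look-alikes: they are no part of the job. Leave any orange look-alike of the block_right alone.

How it is judged:
On the way:
1. both tongues of the idle station's block are pushed back at least 2 mm while its foot is still in the nest (((horizontal distance between wax_part and nest_right below 0.085 m and z of block_left in the frame of nest_left below 0.01 m and value of joint each of tongue_left_l, tongue_left_r above 0.002 m) or (horizontal distance between wax_part and nest_left below 0.085 m and z of block_right in the frame of nest_right below 0.01 m and value of joint each of tongue_right_l, tongue_right_r above 0.002 m))).
At the end, for the whole second after the job is handed in: The idle station's block is held in the fingers, at rest, upright within 0.12 rad, its underside 64 to 112 mm above the plate's top (2 to 50 mm clear of the housings' tops), within 25 mm horizontally of its own nest's centre, touching nothing of the fixture; the other block stands in its nest (((horizontal distance between wax_part and nest_right below 0.085 m and z of block_left in the frame of nest_left between 0.064 and 0.112 m and horizontal distance between block_left and nest_left below 0.025 m and angle between block_left's own z axis and vertical below 0.12 rad and linear speed of block_left below 0.02 m/s and contact force between block_left and the fingers above 2 N and contact force between block_left and fixture below 0.2 N and z of block_right in the frame of nest_right below 0.01 m and angle between block_right's own z axis and vertical below 0.1 rad) or (horizontal distance between wax_part and nest_left below 0.085 m and z of block_right in the frame of nest_right between 0.064 and 0.112 m and horizontal distance between block_right and nest_right below 0.025 m and angle between block_right's own z axis and vertical below 0.12 rad and linear speed of block_right below 0.02 m/s and contact force between block_right and the fingers above 2 N and contact force between block_right and fixture below 0.2 N and z of block_left in the frame of nest_left below 0.01 m and angle between block_left's own z axis and vertical below 0.1 rad))); the arm keeps its last pose, push and grip.
It fails at once if the block in use moved more than 6 mm or leaned ((horizontal distance between wax_part and nest_right below 0.085 m and (distance of block_right from where it was at the start of the episode above 0.006 m or angle between block_right's own z axis and vertical above 0.1 rad)) or (horizontal distance between wax_part and nest_left below 0.085 m and (distance of block_left from where it was at the start of the episode above 0.006 m or angle between block_left's own z axis and vertical above 0.1 rad))).
It fails at once if the wax part moved more than 10 mm (distance of wax_part from where it was at the start of the episode above 0.01 m).
It fails at once if the packing block moved more than 15 mm (distance of packing_block from where it was at the start of the episode above 0.015 m).
It fails at once if a bystander moved more than 15 mm (distance of any of calliper, insert_box from where it was at the start of the episode above 0.015 m).
It also fails if it takes over 32 s, if anything falls off the work surface, if the arm or the gripper's body presses on something with over 40 N, if the wrist force passes 120 N, or if a joint passes its speed limit or range.

## Working session

There is one attempt and no reset: what is moved stays moved. The work goes in short steps, Python scripts to look and compute and a tool call to move; the robot and the scene stay as the last step left them, time stands still between calls to the robot, and variables do not carry over. Pictures are saved under pics/ and viewed, at most 10 in all, crops included, and the job is handed in when it is done.

Besides the shell and the picture viewer there is one more tool, called after "Call:" as a command line: name --argument value ..., lists and objects as JSON in quotes. move_arm: Moves the arm, as the interface text tells. Its arguments: {"type":"object","properties":{"rows":{"type":"array","items":{"type":"object","properties":{"translation":{"type":"array","items":{"type":"number"}},"rot":{"type":"array","items":{"type":"number"}},"hand":{"type":"number"}}}},"squeeze":{"type":"number"}},"required":["rows"]}

```bash
mkdir -p pics; cat > h.py <<'E'
from station import arm
import numpy as np, cv2
from scipy.spatial.transform import Rotation as R
def cam(n):
    c=arm.camera_params(n); f=240/np.tan(np.radians(c["vfov"])/2)
    if "position" in c:
        T=np.eye(4); o=np.array(c["orientation"],float)
        T[:3,:3]=o if o.shape==(3,3) else R.from_euler("xyz",o).as_matrix() if o.size==3 else R.from_quat(o).as_matrix()
        T[:3,3]=c["position"]
    else:
        s=arm.get_state(); W=np.eye(4); W[:3,:3]=R.from_euler("xyz",s["ee_rot"]).as_matrix(); W[:3,3]=s["eef_pos"]
        T=W@np.array(c["tool_from_camera"])
    return f,c["cx"],c["cy"],T
def tow(T,p): return T[:3,:3]@np.array(p)+T[:3,3]
def proj(n,P,C=None):
    f,cx,cy,T=C or cam(n); p=T[:3,:3].T@(np.array(P)-T[:3,3]); return cx+f*p[0]/p[2],cy+f*p[1]/p[2]
def cloud(d,C):
    f,cx,cy,T=C; v,u=np.mgrid[:480,:640]; P=np.stack([(u-cx)/f*d,(v-cy)/f*d,d],-1); return P@T[:3,:3].T+T[:3,3]
E
python3 - <<'E'
from h import *
print(arm.get_state()); 
for n in("top","side"):
    print(n,arm.camera_params(n)); C=cam(n); im,d=arm.grab_frame(n); cv2.imwrite(f"pics/{n}0.png",im[...,::-1]); np.save(n+"0.npy",d)
    for l in("fixture","nest_left","nest_right","block_left","wax_part","packing_block","calliper","insert_box"):
        print(l,[(round(r["p"],2),tow(C[3],r["point"]).round(3),np.round(proj(n,tow(C[3],r["point"]),C))) for r in arm.pinpoint(l,n)][:4])
E
```

```text
{'t': 0.0, 'q': array([ 1.53108303e+00,  3.59361293e-01,  1.10489025e-02, -3.76389230e-04,
       -1.22410450e+00, -2.88092668e-01]), 'qd': array([-0.00028389,  0.00056872, -0.00121294,  0.00047499, -0.0013414 ,
        0.0006299 ]), 'joint_efforts': array([-9.24944325e-04, -5.82721531e+01,  2.93044871e+01,  6.99722081e+00,
        6.80449579e-03, -1.75606833e-04]), 'eef_pos': array([0.21719642, 0.63859497, 0.23963016]), 'ee_rot': array([ 3.13993833e+00, -1.21241837e-04, -3.27934044e-01]), 'force': array([-0.36696627,  0.27841645, -0.06783289]), 'moment': array([ 0.03641645, -0.00211316, -0.04306356]), 'gripper_force': 0.0, 'width': 0.08736273177785876}
top {'vfov': 44.486167717972705, 'cx': 312.4644110349365, 'cy': 230.4098523392493, 'position': array([ 0.51072009, -0.12581331,  1.20551557]), 'orientation': array([-3.07724947, -0.01188727, -1.55797148])}
fixture [(0.55, array([ 0.484, -0.016, -0.002]), array([252., 281.])), (0.49, array([ 0.531, -0.076,  0.014]), array([281., 258.]))]
nest_left [(0.86, array([0.496, 0.06 , 0.013]), array([214., 274.]))]
nest_right [(0.63, array([ 0.
[... 616 characters left out ...]
9689698454, 'cx': 323.2356659280008, 'cy': 235.64070385324007, 'position': array([0.39372704, 0.68538302, 0.57428454]), 'orientation': array([-2.12145966, -0.01046189, -2.90103827])}
fixture [(0.71, array([ 0.483, -0.017, -0.002]), array([365., 305.]))]
nest_left [(0.91, array([0.501, 0.058, 0.012]), array([347., 325.]))]
nest_right [(0.58, array([ 0.532, -0.076,  0.017]), array([345., 274.]))]
block_left [(0.61, array([0.499, 0.057, 0.015]), array([349., 323.]))]
wax_part [(0.75, array([0.449, 0.042, 0.013]), array([380., 323.]))]
packing_block [(0.77, array([ 0.471, -0.089,  0.012]), array([378., 276.]))]
calliper []
insert_box [(0.77, array([ 0.713, -0.263, -0.001]), array([284., 222.]))]
```

View pics/top0.png

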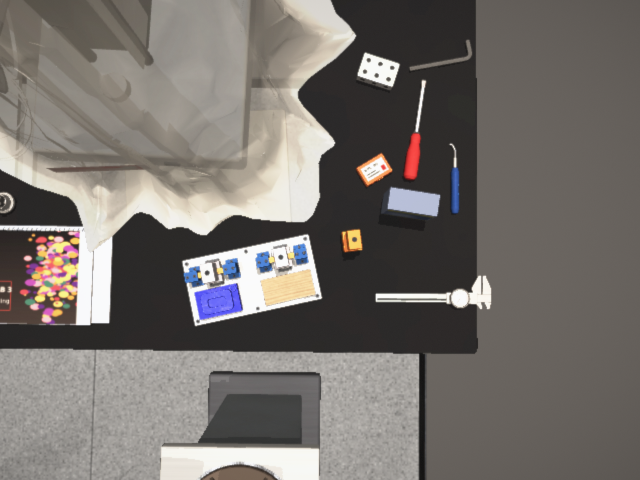

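View pics/side0.png

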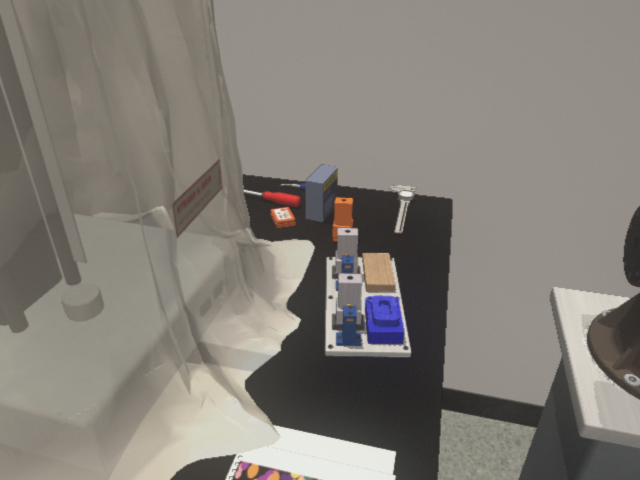

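```bash
python3 - <<'E'
from h import *
# stem tops from depth: z 95..125mm, in both cams
for n in("top","side"):
    P=cloud(np.load(n+"0.npy"),cam(n)); 
    for lo,hi in((.098,.125),(.066,.084)):
        m=((P[...,2]>lo)&(P[...,2]<hi)&(P[...,0]>.35)&(P[...,0]<.75)&(abs(P[...,1])<.35)).astype(np.uint8)
        k,L,S,c=cv2.connectedComponentsWithStats(m)
        for i in range(1,k):
            if S[i,4]>40:
                Q=P[L==i]; r=cv2.minAreaRect((Q[:,:2]*1000).astype(np.float32)); print(n,lo,S[i,4],c[i].round(),np.median(Q,0).round(4),np.round(r[0],1),np.round(r[1],1),round(r[2],1))
E
```

```text
top 0.098 668 [233. 174.] [0.6784 0.0062 0.111 ] [686.1  21.9] [ 43.  213.7] 25.1
top 0.098 66 [ 63. 163.] [0.7025 0.331  0.1127] [701.4 326.4] [46.9  4.5] 74.6
top 0.098 238 [106. 177.] [0.6759 0.2461 0.1093] [676.2 254.5] [26.6 89.3] 3.9
top 0.098 311 [406. 200.] [ 0.644  -0.3186  0.0992] [ 641.6 -315. ] [67.7 42.1] 82.2
top 0.098 249 [280. 257.] [ 0.5311 -0.0783  0.108 ] [531.4 -78.5] [35.7 24.1] 12.5
top 0.098 263 [207. 272.] [0.5012 0.0572 0.1076] [500.3  58. ] [36. 25.] 14.2
top 0.066 1314 [196. 180.] [0.6731 0.0792 0.0737] [680.1 117.4] [ 83.5 418.1] 8.2
top 0.066 164 [298. 253.] [ 0.538  -0.1128  0.0732] [ 538.3 -108.7] [19.8 37.8] 13.4
top 0.066 162 [263. 261.] [ 0.5237 -0.044   0.0733] [524.3 -47.4] [19.8 35.9] 13.0
top 0.066 198 [226. 269.] [0.5072 0.0263 0.0732] [505.9  27.9] [33.4 39.2] 11.4
top 0.066 154 [192. 276.] [0.4929 0.0927 0.0735] [492.6  91.6] [20. 31.] 10.0
side 0.098 260 [320. 176.] [ 0.6415 -0.312   0.0997] [ 642.  -314.9] [73.8 43.2] 81.7
side 0.098 248 [348. 234.] [ 0.5299 -0.0702  0.1085] [530.9 -76.9] [34.2 26.8] 12.1
side 0.098 2903 [189. 332.] [0.6818 0.2609 0.111 ] [677.8 163.4] [376.   49.4] 86.1
side 0.098 335 [350. 280.] [0.4991 0.0653 0.1087] [499.7  58.3] [34.7 28.6] 11.0
side 0.066 206 [320. 190.] [ 0.6337 -0.2835  0.0748] [ 627.5 -304.6] [81.1 37.1] 50.6
side 0.066 135 [343. 212.] [ 0.5649 -0.2057  0.0746] [ 563.1 -207.6] [37.8 16.5] 25.8
side 0.066 2506 [204. 349.] [0.6677 0.2568 0.0741] [670. 139.] [ 63.8 421.7] 0.2
side 0.066 303 [347. 255.] [ 0.5249 -0.0631  0.0749] [525.8 -55.7] [36.1 58.6] 13.1
side 0.066 409 [349. 305.] [0.4932 0.0738 0.0748] [493.4  87.7] [35.8 41.9] 12.1
```

The top picture shows the blue wax part at the left station (218,300) and the wooden packing block at the right station (288,288), so the right station is idle. Candidates for the block:
- Steel stem in nest_right, top view (281,257). This is my choice.
- Steel stem in nest_left (208,272), which is in use.
- Orange look-alike (351,240), to be left alone.

In the side picture the same three are at (347,240), (349,285) and (343,215).

```bash
python3 - <<'E'
from h import *
print(np.round(arm.camera_params("wrist")["tool_from_camera"],3),arm.camera_params("wrist")["vfov"])
P=np.concatenate([cloud(np.load(n+"0.npy"),cam(n)).reshape(-1,3) for n in("top","side")])
for zl,zh in((.02,.12),(.12,.25),(.25,.4),(.4,.6),(.6,1.2)):
    for y0 in np.arange(-.3,.7,.1):
        Q=P[(P[:,2]>zl)&(P[:,2]<zh)&(P[:,1]>y0)&(P[:,1]<y0+.1)&(P[:,0]>.3)]
        if len(Q)>5: print(zl,round(y0,1),len(Q),np.percentile(Q[:,0],1).round(3))
s=arm.get_state(); Rt=R.from_euler("xyz",s["ee_rot"]).as_matrix()
g=np.array([.50,-.075,.25])
print("tool shift cm",(Rt.T@(g-s["eef_pos"])*100).round(1))
E
```

```text
[[ 0.    -0.961 -0.278  0.076]
 [ 1.     0.     0.    -0.001]
 [-0.    -0.278  0.961 -0.146]
 [ 0.     0.     0.     1.   ]] 71.35583370563309
0.02 -0.3 3024 0.548
0.02 -0.2 5968 0.457
0.02 -0.1 9793 0.445
0.02 0.0 8449 0.412
0.02 0.1 7019 0.482
0.02 0.2 7397 0.553
0.02 0.3 10678 0.549
0.02 0.4 5332 0.633
0.12 -0.2 38 0.961
0.12 -0.1 4173 0.691
0.12 0.0 2481 0.662
0.12 0.1 5185 0.655
0.12 0.2 5293 0.672
0.12 0.3 10552 0.695
0.12 0.4 6387 0.735
0.25 -0.1 3980 0.729
0.25 0.0 3740 0.67
0.25 0.1 6870 0.655
0.25 0.2 11254 0.656
0.25 0.3 16166 0.704
0.25 0.4 1742 0.738
0.4 -0.1 2160 0.756
0.4 0.0 10984 0.675
0.4 0.1 9970 0.656
0.4 0.2 12015 0.69
0.4 0.3 11713 0.711
0.4 0.6 1176 0.394
0.6 0.0 6716 0.694
0.6 0.1 5692 0.673
tool shift cm [49.8 58.5 -0.9]
```

```bash
python3 - <<'E'
import cv2
a=cv2.imread("pics/top0.png")[220:340,160:380]; cv2.imwrite("pics/crop0.png",cv2.resize(a,(770,420),interpolation=cv2.INTER_CUBIC))
E
```

```text
(no output)
```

View pics/crop0.png

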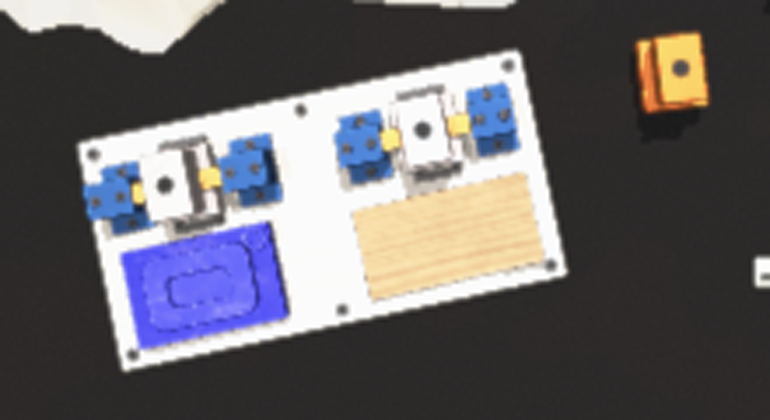

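The crop confirms the choice. The steel block with both brass tongues is at the right station behind the wooden block (crop 423,130), and the wax part belongs to the left one. I'll move to a hover over it.

Call:
move_arm --rows '[{"translation": [2.6,2.9,0],"rot": [0,0,3.5],"hand": 0},{"translation": [5.2,5.8,0],"rot": [0,0,7],"hand": 0},{"translation": [7.9,8.7,0],"rot": [0,0,10.5],"hand": 0},{"translation": [10.5,11.5,0],"rot": [0,0,14],"hand": 0},{"translation": [13.2,14.4,0],"rot": [0,0,17.5],"hand": 0},{"translation": [15.8,17.3,0],"rot": [0,0,21],"hand": 0},{"translation": [18.5,20.2,0],"rot": [0,0,24.5],"hand": 0},{"translation": [21.1,23.1,0],"rot": [0,0,28],"hand": 0}]'

```text
t: 1.57
eef_pos: [0.3431, 0.3506, 0.2409]
ee_rot: [-3.141, 0.0, -0.819]
force: [1.2, -0.0, 0.3]
width: 0.0875
gripper_force: 0.0
```

```bash
cat > to.py <<'E'
import sys; from h import *
s=arm.get_state(); Rt=R.from_euler("xyz",s["ee_rot"]); g=np.array([float(v) for v in sys.argv[1:4]]); Rg=R.from_euler("xyz",[180,0,float(sys.argv[4])],degrees=True)
print("t",s["t"],s["eef_pos"].round(4),np.degrees(s["ee_rot"]).round(2),"shift cm",(Rt.inv().apply(g-s["eef_pos"])*100).round(2),"rot deg",np.degrees((Rt.inv()*Rg).as_rotvec()).round(2))
E
python3 to.py .531 -.078 .25 -77.3
```

```text
t 1.5667 [0.3431 0.3506 0.2409] [-1.7996e+02  2.0000e-02 -4.6930e+01] shift cm [44.14 15.54 -0.94] rot deg [-4.000e-02  3.000e-02  3.037e+01]
```

Call:
move_arm --rows '[{"translation": [3.7,1.3,0],"rot": [0,0,3.8],"hand": 0},{"translation": [7.4,2.6,0],"rot": [0,0,7.6],"hand": 0},{"translation": [11.0,3.9,0],"rot": [0,0,11.4],"hand": 0},{"translation": [14.7,5.2,0],"rot": [0,0,15.2],"hand": 0},{"translation": [18.4,6.5,0],"rot": [0,0,19],"hand": 0},{"translation": [22.1,7.8,-0.5],"rot": [0,0,22.8],"hand": 0},{"translation": [25.8,9.1,-0.9],"rot": [0,0,26.6],"hand": 0},{"translation": [29.4,10.4,-0.9],"rot": [0,0,30.4],"hand": 0}]'

```text
t: 2.23
eef_pos: [0.4691, 0.0651, 0.2509]
ee_rot: [-3.139, 0.0, -1.35]
force: [2.6, 0.7, -0.2]
width: 0.0878
gripper_force: 0.0
```

```bash
python3 to.py .531 -.078 .25 -77.3
```

```text
t 2.2333 [0.4691 0.0651 0.2509] [-1.7986e+02  2.0000e-02 -7.7350e+01] shift cm [15.32 -2.9   0.09] rot deg [-0.14  0.02 -0.05]
```

Call:
move_arm --rows '[{"translation": [3.6,-0.7,0],"rot": [0,0,0],"hand": 0},{"translation": [7.4,-1.5,0],"rot": [0,0,0],"hand": 0},{"translation": [11.2,-2.2,0],"rot": [0,0,0],"hand": 0},{"translation": [14.2,-2.8,0],"rot": [0,0,0],"hand": 0},{"translation": [14.8,-2.9,0],"rot": [0,0,0],"hand": 0},{"translation": [14.8,-2.9,0],"rot": [0,0,0],"hand": 0},{"translation": [14.8,-2.9,0],"rot": [0,0,0],"hand": 0}]'

```text
t: 2.82
eef_pos: [0.5291, -0.0712, 0.2493]
ee_rot: [3.141, 0.0, -1.349]
force: [-0.4, 0.2, -0.2]
width: 0.0877
gripper_force: 0.0
```

```bash
cat > look.py <<'E'
import sys; from h import *
C=cam("wrist"); im,d=arm.grab_frame("wrist"); cv2.imwrite(f"pics/{sys.argv[1]}.png",im[...,::-1])
P=cloud(d,C)
for lo,hi in((.100,.12),(.068,.082)):
    m=((P[...,2]>lo)&(P[...,2]<hi)&(np.hypot(P[...,0]-.53,P[...,1]+.078)<.07)).astype(np.uint8)
    k,L,S,c=cv2.connectedComponentsWithStats(m)
    for i in range(1,k):
        if S[i,4]>300:
            Q=P[L==i]; r=cv2.minAreaRect((Q[:,:2]*1000).astype(np.float32)); print(lo,S[i,4],c[i].round(),"medz",np.median(Q[:,2]).round(4),np.round(r[0],1),np.round(r[1],1),round(r[2],1))
for l in("block_right","nest_right"): print(l,[(round(r["p"],2),tow(C[3],r["point"]).round(4)) for r in arm.pinpoint(l,"wrist")][:3])
E
python3 look.py w1; python3 to.py .531 -.078 .25 -77.3
```

```text
0.1 1134 [317. 218.] medz 0.1095 [531.5 -79.4] [36.  23.4] 12.8
0.068 810 [316. 179.] medz 0.0753 [ 538.1 -108.2] [35.9 38.9] 13.1
0.068 535 [317. 247.] medz 0.0755 [523.3 -43.6] [19.3 27.3] 12.7
block_right [(0.92, array([ 0.571 , -0.2192,  0.0018])), (0.77, array([ 0.5343, -0.078 ,  0.0118]))]
nest_right [(0.84, array([ 0.5316, -0.0867,  0.0145]))]
t 2.9667 [ 0.5291 -0.07    0.2498] [-1.7998e+02  1.0000e-02 -7.7110e+01] shift cm [ 0.82 -0.01 -0.02] rot deg [-0.02  0.01  0.19]
```

View pics/w1.png

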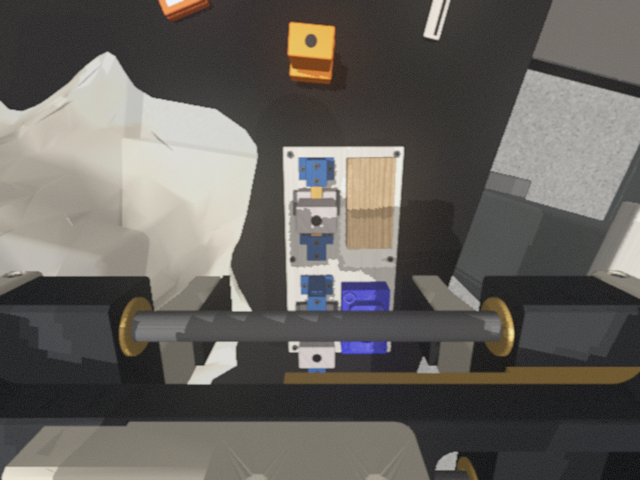

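The stem top is at pixel (317,218), lined up with the jaws; the orange look-alike stands at (312,50) and the in-use stem at (317,357). All three views agree on the stem at about (0.531, -0.0785), top at z = 0.108, yaw 12.7°. Descending.

Call:
move_arm --rows '[{"translation": [0.4,0,2.5],"rot": [0,0,0.2],"hand": 0},{"translation": [0.9,0,5.5],"rot": [0,0,0.2],"hand": 0},{"translation": [0.9,0,8.5],"rot": [0,0,0.2],"hand": 0},{"translation": [0.9,0,10.5],"rot": [0,0,0.2],"hand": 0},{"translation": [0.9,0,11.5],"rot": [0,0,0.2],"hand": 0},{"translation": [0.9,0,12],"rot": [0,0,0.2],"hand": 0},{"translation": [0.9,0,12],"rot": [0,0,0.2],"hand": 0}]'

```text
t: 3.55
eef_pos: [0.5313, -0.0791, 0.1294]
ee_rot: [3.141, -0.0, -1.349]
force: [-0.4, -0.8, -0.0]
width: 0.0876
gripper_force: 0.0
```

```bash
python3 to.py .5312 -.0785 .08 -77.3
```

```text
t 3.55 [ 0.5313 -0.0791  0.1294] [ 1.7996e+02 -1.0000e-02 -7.7310e+01] shift cm [-0.06 -0.    4.94] rot deg [ 0.04 -0.01 -0.01]
```

Call:
move_arm --rows '[{"translation": [0,0,1.7],"rot": [0,0,0],"hand": 0},{"translation": [0,0,3.4],"rot": [0,0,0],"hand": 0},{"translation": [0,0,4.6],"rot": [0,0,0],"hand": 0},{"translation": [0,0,4.9],"rot": [0,0,0],"hand": 0},{"translation": [0,0,4.9],"rot": [0,0,0],"hand": 0.3},{"translation": [0,0,4.9],"rot": [0,0,0],"hand": 0.5},{"translation": [0,0,4.9],"rot": [0,0,0],"hand": 0.6},{"translation": [0,0,4.9],"rot": [0,0,0],"hand": 0.7}]' --squeeze 20

```text
t: 4.22
eef_pos: [0.5322, -0.0796, 0.0818]
ee_rot: [-3.14, -0.0, -1.35]
force: [-0.1, -0.2, -0.4]
width: 0.0666
gripper_force: 0.0
```

Call:
move_arm --rows '[{"translation": [0,0,0],"rot": [0,0,0],"hand": 1},{"translation": [0,0,0],"rot": [0,0,0],"hand": 1},{"translation": [0,0,0],"rot": [0,0,0],"hand": 1},{"translation": [0,0,0],"rot": [0,0,0],"hand": 1}]' --squeeze 50

```text
t: 4.55
eef_pos: [0.5314, -0.0797, 0.0807]
ee_rot: [-3.141, -0.0, -1.351]
force: [0.7, -0.4, 0.7]
width: 0.0399
gripper_force: 0.0
```

```bash
python3 to.py .5312 -.0785 .08 -77.3;python3 -c "
from h import *
s=arm.get_state();print(s['force'],s['moment'],s['width'],s['gripper_force'])"
```

```text
t 4.55 [ 0.5314 -0.0797  0.0807] [-179.99   -0.    -77.38] shift cm [-0.12 -0.01  0.07] rot deg [-0.01 -0.   -0.08]
[ 0.69974673 -0.37211347  0.68241298] [ 0.0681322  -0.02480508  0.05371981] 0.03987392361066692 0.0
```

Call:
move_arm --rows '[{"translation": [0,0,0],"rot": [0,0,0],"hand": 1},{"translation": [0,0,0],"rot": [0,0,0],"hand": 1},{"translation": [0,0,0],"rot": [0,0,0],"hand": 1},{"translation": [0,0,0],"rot": [0,0,0],"hand": 1},{"translation": [0,0,0],"rot": [0,0,0],"hand": 1},{"translation": [0,0,0],"rot": [0,0,0],"hand": 1}]' --squeeze 50

```text
t: 5.05
eef_pos: [0.5314, -0.0797, 0.0806]
ee_rot: [-3.142, -0.0, -1.351]
force: [-1.0, -0.2, 0.7]
width: 0.0359
gripper_force: 50.0
```

The grip holds at 35.9 mm and 50 N. Rocking towards tool +x (fixture -y) about the foot edge.

Call:
move_arm --rows '[{"translation": [0.13,0,-0.01],"rot": [0,-1.1,0],"hand": 1},{"translation": [0.26,0,-0.02],"rot": [0,-2.2,0],"hand": 1},{"translation": [0.4,0,-0.03],"rot": [0,-3.3,0],"hand": 1},{"translation": [0.53,0,-0.03],"rot": [0,-4.4,0],"hand": 1},{"translation": [0.66,0,-0.035],"rot": [0,-5.5,0],"hand": 1},{"translation": [0.79,0,-0.035],"rot": [0,-6.6,0],"hand": 1},{"translation": [0.92,0,-0.03],"rot": [0,-7.7,0],"hand": 1},{"translation": [1.05,0,-0.03],"rot": [0,-8.8,0],"hand": 1}]'

```text
t: 5.72
eef_pos: [0.5335, -0.089, 0.0808]
ee_rot: [3.142, 0.156, -1.351]
force: [-2.1, 5.4, 1.9]
width: 0.0359
gripper_force: 50.0
```

Call:
move_arm --rows '[{"translation": [0,0,0],"rot": [0,0,0],"hand": 1},{"translation": [0,0,0],"rot": [0,0,0],"hand": 1}]'

```text
t: 5.88
eef_pos: [0.5335, -0.0895, 0.0806]
ee_rot: [3.141, 0.154, -1.352]
force: [0.1, 4.6, 0.6]
width: 0.036
gripper_force: 50.0
```

```bash
cat > st.py <<'E'
from h import *
s=arm.get_state();T=R.from_euler("xyz",s["ee_rot"]);z=T.as_matrix()[:,2];f=np.radians(12.7);yf=np.array([-np.sin(f),np.cos(f),0]);xf=np.array([np.cos(f),np.sin(f),0])
print(s["t"],s["eef_pos"].round(4),"F world",s["force"].round(1),"Fy_fix",round(s["force"]@yf,1),"M",s["moment"].round(2),"w",s["width"],s["gripper_force"],"lean to +yf deg",np.degrees(np.arcsin(-z@yf)).round(2),"to +xf",np.degrees(np.arcsin(-z@xf)).round(2))
E
python3 st.py; python3 - <<'E'
from h import *
im,d=arm.grab_frame("side"); cv2.imwrite("pics/s1.png",cv2.resize(im[190:310,280:440,::-1],(800,600),interpolation=cv2.INTER_CUBIC))
E
```

```text
5.8833 [ 0.5335 -0.0895  0.0806] F world [0.1 4.6 0.6] Fy_fix 4.5 M [ 1.55  0.13 -0.03] w 0.03596503392909764 49.984731674194336 lean to +yf deg -8.85 to +xf -0.01
```

View pics/s1.png

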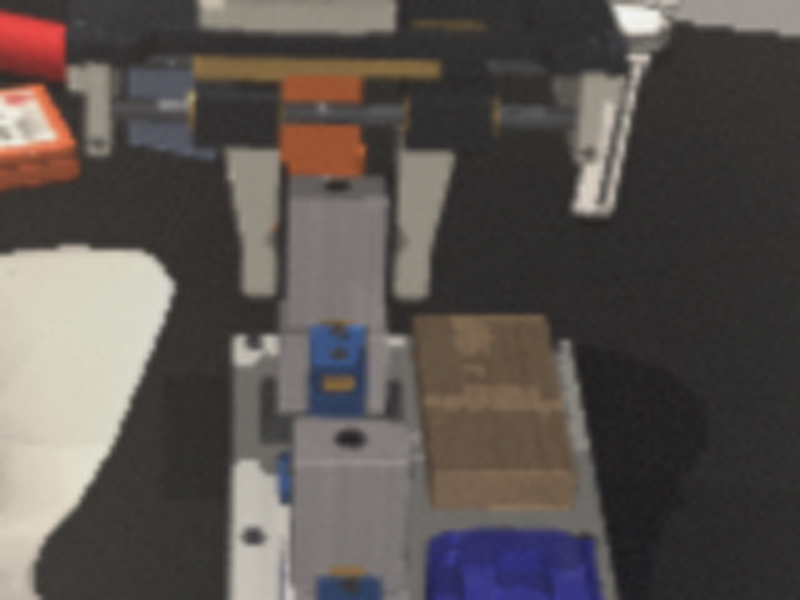

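The side crop shows the stem held between both fingers (crop 335,250). Its top face is strongly foreshortened, so the block has leaned away. I'll check the block's own lean from a plane fit of its face.

```bash
cat > lean.py <<'E'
from h import *
f=np.radians(12.7);yf=np.array([-np.sin(f),np.cos(f),0]);xf=np.array([np.cos(f),np.sin(f),0]);O=np.array([.5312,-.0785,.012])
D=np.mean([arm.grab_frame("side")[1] for _ in range(4)],0)
def fit(D,zl=.064,zh=.094,y0=0,y1=.03):
    P=cloud(D,cam("side"))-O; a=P@xf;b=P@yf;c=P[...,2]
    m=(abs(a)<.014)&(b>y0)&(b<y1)&(c>zl)&(c<zh)
    k=np.polyfit(c[m],b[m],1); return m.sum(),"lean deg to +yf",np.degrees(np.arctan(k[0])).round(2),"b at 80mm",(np.polyval(k,.08)*1000).round(1)
print("start",fit(np.load("side0.npy"))); print("now",fit(D,y0=-.02))
E
python3 lean.py
```

```text
start (np.int64(224), 'lean deg to +yf', np.float64(-1.16), 'b at 80mm', np.float64(12.2))
now (np.int64(242), 'lean deg to +yf', np.float64(-11.43), 'b at 80mm', np.float64(0.6))
```

Call:
move_arm --rows '[{"translation": [-0.26,0,0.03],"rot": [0,2.2,0],"hand": 1},{"translation": [-0.52,0,0.075],"rot": [0,4.4,0],"hand": 1},{"translation": [-0.78,0,0.125],"rot": [0,6.6,0],"hand": 1},{"translation": [-1.03,0,0.19],"rot": [0,8.8,0],"hand": 1},{"translation": [-1.03,0,0.19],"rot": [0,8.8,0],"hand": 1},{"translation": [-1.03,0,0.19],"rot": [0,8.8,0],"hand": 1}]'

```text
t: 6.63
eef_pos: [0.5311, -0.0795, 0.0806]
ee_rot: [3.141, -0.0, -1.348]
force: [-0.6, -0.0, 1.2]
width: 0.036
gripper_force: 50.0
```

```bash
python3 st.py
```

```text
6.6333 [ 0.5311 -0.0795  0.0806] F world [-0.6 -0.   1.2] Fy_fix 0.1 M [ 0.31  0.39 -0.  ] w 0.03597256534705598 49.98485326766968 lean to +yf deg 0.01 to +xf 0.03
```

Call:
move_arm --rows '[{"translation": [-0.13,0,-0.01],"rot": [0,1.1,0],"hand": 1},{"translation": [-0.26,0,-0.02],"rot": [0,2.2,0],"hand": 1},{"translation": [-0.4,0,-0.03],"rot": [0,3.3,0],"hand": 1},{"translation": [-0.53,0,-0.03],"rot": [0,4.4,0],"hand": 1},{"translation": [-0.66,0,-0.035],"rot": [0,5.5,0],"hand": 1},{"translation": [-0.79,0,-0.035],"rot": [0,6.6,0],"hand": 1},{"translation": [-0.93,0,-0.03],"rot": [0,7.7,0],"hand": 1},{"translation": [-1.08,0,-0.03],"rot": [0,8.9,0],"hand": 1}]'

```text
t: 7.3
eef_pos: [0.5294, -0.0704, 0.0813]
ee_rot: [3.141, -0.157, -1.351]
force: [1.0, -5.5, 2.4]
width: 0.0361
gripper_force: 50.0
```

Call:
move_arm --rows '[{"translation": [0,0,0],"rot": [0,0,0],"hand": 1},{"translation": [0,0,0],"rot": [0,0,0],"hand": 1}]'

```text
t: 7.47
eef_pos: [0.5292, -0.0699, 0.081]
ee_rot: [3.141, -0.155, -1.35]
force: [1.7, -5.1, -0.4]
width: 0.0359
gripper_force: 50.0
```

```bash
python3 st.py; sed -i 's/y0=-.02))/y0=-.02,y1=.045))/' lean.py; python3 lean.py
```

```text
7.4667 [ 0.5292 -0.0699  0.081 ] F world [ 1.7 -5.1 -0.4] Fy_fix -5.3 M [-1.22 -0.56  0.04] w 0.03590039288895931 49.98373746871948 lean to +yf deg 8.88 to +xf 0.03
start (np.int64(224), 'lean deg to +yf', np.float64(-1.16), 'b at 80mm', np.float64(12.2))
now (np.int64(213), 'lean deg to +yf', np.float64(-0.07), 'b at 80mm', np.float64(24.2))
```

Force and stem travel (about 12 mm at 80 mm height) are symmetric on both sides. Back upright, then a small test lift.

Call:
move_arm --rows '[{"translation": [0.26,0,0.03],"rot": [0,-2.2,0],"hand": 1},{"translation": [0.53,0,0.075],"rot": [0,-4.4,0],"hand": 1},{"translation": [0.79,0,0.125],"rot": [0,-6.6,0],"hand": 1},{"translation": [1.06,0,0.19],"rot": [0,-8.9,0],"hand": 1},{"translation": [1.06,0,0.19],"rot": [0,-8.9,0],"hand": 1},{"translation": [1.06,0,0.19],"rot": [0,-8.9,0],"hand": 1}]'

```text
t: 8.17
eef_pos: [0.532, -0.0801, 0.0806]
ee_rot: [-3.14, 0.0, -1.353]
force: [0.7, -0.3, -0.0]
width: 0.0356
gripper_force: 50.0
```

Call:
move_arm --rows '[{"translation": [0,0,-0.2],"rot": [0,0,0],"hand": 1},{"translation": [0,0,-0.4],"rot": [0,0,0],"hand": 1},{"translation": [0,0,-0.6],"rot": [0,0,0],"hand": 1},{"translation": [0,0,-0.8],"rot": [0,0,0],"hand": 1},{"translation": [0,0,-0.8],"rot": [0,0,0],"hand": 1}]'

```text
t: 8.58
eef_pos: [0.5315, -0.0794, 0.0891]
ee_rot: [-3.141, -0.0, -1.35]
force: [0.9, -0.2, -1.2]
width: 0.0359
gripper_force: 50.0
```

```bash
python3 st.py; python3 - <<'E'
from h import *
f=np.radians(12.7);yf=np.array([-np.sin(f),np.cos(f),0]);xf=np.array([np.cos(f),np.sin(f),0]);O=np.array([.5312,-.0785,0])
P=cloud(np.mean([arm.grab_frame("side")[1] for _ in range(3)],0),cam("side"))-O; a=P@xf;b=P@yf;c=P[...,2]
m=(abs(a)<.012)&(abs(b)<.009)&(c>.09)&(c<.135); print("top z",m.sum(),np.percentile(c[m],[10,50,90]).round(4))
E
```

```text
8.5833 [ 0.5315 -0.0794  0.0891] F world [ 0.9 -0.2 -1.2] Fy_fix -0.4 M [ 0.09 -0.05 -0.  ] w 0.03586557345110193 49.982943534851074 lean to +yf deg 0.01 to +xf -0.03
top z 66 [0.1171 0.1179 0.1184]
```

The test lift met no resistance and the block came up with the tool, so it's free. Lifting to about 79 mm.

Call:
move_arm --rows '[{"translation": [0,0,-0.8],"rot": [0,0,0],"hand": 1},{"translation": [0,0,-1.8],"rot": [0,0,0],"hand": 1},{"translation": [0,0,-2.8],"rot": [0,0,0],"hand": 1},{"translation": [0,0,-3.8],"rot": [0,0,0],"hand": 1},{"translation": [0,0,-4.8],"rot": [0,0,0],"hand": 1},{"translation": [0,0,-5.8],"rot": [0,0,0],"hand": 1},{"translation": [0,0,-6.6],"rot": [0,0,0],"hand": 1},{"translation": [0,0,-7.0],"rot": [0,0,0],"hand": 1}]'

```text
t: 9.4
eef_pos: [0.532, -0.0797, 0.1604]
ee_rot: [-3.14, -0.0, -1.35]
force: [-0.0, -0.1, -2.6]
width: 0.0358
gripper_force: 50.0
```

Call:
move_arm --rows '[{"translation": [0,0,0],"rot": [0,0,0],"hand": 1},{"translation": [0,0,0],"rot": [0,0,0],"hand": 1},{"translation": [0,0,0],"rot": [0,0,0],"hand": 1},{"translation": [0,0,0],"rot": [0,0,0],"hand": 1}]'

```text
t: 9.73
eef_pos: [0.5309, -0.0798, 0.158]
ee_rot: [3.14, 0.0, -1.351]
force: [-0.1, 0.2, -2.7]
width: 0.0358
gripper_force: 50.0
```

```bash
python3 st.py; python3 - <<'E'
from h import *
f=np.radians(12.7);yf=np.array([-np.sin(f),np.cos(f),0]);xf=np.array([np.cos(f),np.sin(f),0]);O=np.array([.5312,-.0785,0])
im,d=arm.grab_frame("side"); cv2.imwrite("pics/s2.png",cv2.resize(im[160:340,260:500,::-1],(800,600),interpolation=cv2.INTER_CUBIC))
P=cloud(d,cam("side"))-O; a=P@xf;b=P@yf;c=P[...,2]
m=(abs(a)<.012)&(abs(b)<.009)&(c>.15)&(c<.21); print("top z",m.sum(),np.percentile(c[m],[10,50,90]).round(4))
m=(abs(a)<.012)&(abs(b)<.02)&(c>.14)&(c<.18); k=np.polyfit(c[m],b[m],1); print(m.sum(),np.degrees(k[0]))
E
```

```text
9.7333 [ 0.5309 -0.0798  0.158 ] F world [-0.1  0.2 -2.7] Fy_fix 0.3 M [ 0.06 -0.04 -0.01] w 0.03579809740158554 49.9828165769577 lean to +yf deg -0.01 to +xf 0.07
top z 68 [0.1859 0.1867 0.1874]
285 -0.1698840656019096
```

View pics/s2.png

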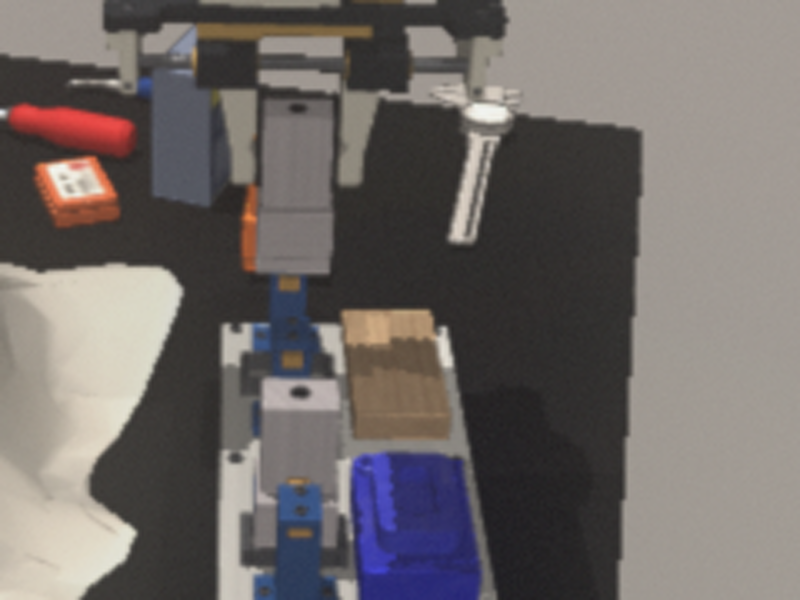

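The block hangs upright in the fingers (crop 297,180), clear above its nest. Its top is at z = 0.1867 m, so the underside is about 78 mm above the plate. The wax part, the other block and the packing block look undisturbed. Handing in.

```bash
python3 -c "
from station import arm
print(arm.job_done())"
```

```text
the job is handed in; nothing more can be done
None
```

I rocked block_right (the idle station) free of both tongues, lifted it straight up and handed the job in. It is held upright and still about 78 mm above the plate over its own nest, and no verdict came back.

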